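# Turn over a V-block that lies upside down and clamp it in its nest

## Robot

A 6-joint arm with a two-finger parallel gripper is mounted at the origin on a cart in front of the work surface, level with it; the furniture and walls round the work are solid. World frame = base frame: x ahead of the robot, y to its left, z up, the work surface at z = 0. Lengths are in mm, angles in degrees, forces in N, time in s.
With the tool pointing down it reaches from about 300 to 875 mm from the base axis. Payload 6.4 kg.
Tool frame: the origin (TCP) lies at the very end of the fingers, on their centre line; the grasp point (between the pads) lies 19 mm behind it (bot.hold_point_z is the distance from the TCP to the grasp point, in mm); z points along the fingers, y is the line along which they close (so a half turn about z gives the same grasp; the last joint's range is limited). The gripper opens to 88 mm and grips with 3 to 60 N. Pads are 18 mm wide; open, the fingers measure 123 mm over their backs; the gripper's body (75 mm by 187 mm) begins 45 mm behind the grasp point.
Start: joints at [-88.596, 10.359, 92.074, -0, 77.567, -11.82], TCP at [131.55, -559.764, 238.714] pointing down, gripper open.
Joint ranges: [-171.53, 171.53], [-51.25, 118.39], [17.06, 147.69], [-65.23, 245.23], [0, 150.52], [-178.68, 178.68]. Speed limits (degrees/s): [147.25, 147.25, 172.46, 180, 180, 180].

## Interface

Orientations are given as [roll, pitch, yaw] about the fixed x, y, z axes, in that order (R = Rz(yaw) Ry(pitch) Rx(roll)).
In Python, from workcell import monitor, cams, job, bot gives the robot as it stands.
- The arm moves only by the tool move_arm, never from a script. Its argument "moves" is a list of rows, each a list of 5 numbers: the shift along the tool's x, y, z in m, then the turn about the tool's z in rad, then the closure, from -1 (fully open) to 1 (shut), so that 0 is half open. A call has 1 to 5 rows; each row is the pose to reach, as a shift and turn from the pose commanded when the call began, along the tool's axes at that moment; what a row does not reach only later rows make up. A row lasts 1/12 s, in which the tool goes at most 41.7 mm and 7.16 degrees, less where a joint would pass 70% of its speed; a pose out of reach is approached as far as the arm can. A call with a gripper value outside its range is refused whole. The fingers move at their own pace and stop on an object; "newtons" is the grip in N (left out, the last holds). Time passes only in rows, so rows that repeat a pose let the fingers close. It gives the time, the measured TCP pose, the force, the opening and the grip force at its end, in the units of the state.
- monitor.state(): the state, without advancing time (a new reading comes with each control period).
- cams.capture(name): name is "scene" or "top"; returns a dict with "pixels" (384x512x3 uint8, red, green, blue), "fx", "fy", "cx", "cy" (pixels), "k1" (the pictures are not rectified: a ray, as slopes to the right and down, at radius r is drawn at 1 + k1 r^2 times it, then the intrinsics apply), "position" and "attitude" of the camera in the world. Camera axes: x right, y up, looking along -z (the intrinsics and any distortion apply to the point x, -y, -z); pixel columns grow to the right and rows downward; lengths in mm; the calibration is good to about 2 mm. A picture is of the moment at which its call begins. There is no depth.
- job.sign_off(): hands the job in; it is judged then, once.
The state is a dict: "t": time; "joint_positions": joint angles; "qvel": joint speeds; "effort": joint torques, N m; "eef_pos": TCP position; "ee_rot": TCP orientation; "wrist_force": force on the tool from outside, world axes, zero at the start; "ft_torque": the same for the moment, N m; "gripper_width": opening from 0.0 (shut) to 1.0 (fully open); "gripper_force": force on a finger pad.
Only numpy, scipy, OpenCV 4.12 (cv2) and the standard library are available. Lean on these libraries where they do the work, as an engineer would, in place of code of your own. Each camera call takes 0.05 s, during which the arm holds its last target. There are 200 camera calls.

## Task

The aluminium V-block is lying upside down, with its red underside up. Swing the yellow clamp lever open, turn the block right way up (you may stand it on its end to take a new grip), set it down fully in the shallow nest of the blue fixture with its groove up, let go of it, and then swing the lever fully shut over it. Do not drop, throw or topple the block, and leave the other things on the table where they are.

Things in the scene. Friction and masses are not known exactly. Their poses are not given: they have to be found in the camera images.
- vblock_centre (a point): Centre of the loose aluminium V-block: 70 mm long (its x) x 44 wide (its y) x 50 high (its z), 0.3 to 0.5 kg. A 90 degree V groove runs along its y across the middle of its top (+z), 28 mm wide, 14 deep; its underside (-z) is red. It starts with +z down, red face up, centre 25 mm over the table. A half turn about z makes no odds.
- vblock: The same V-block, origin at its centre, same axes. It can stand on either end face (then 70 mm high on a 50 x 44 mm foot). Best gripped across its two side faces (+y and -y, 44 mm apart), flat but for the notch of the groove; held there it can be turned end over end about its y.
- nest (a point): Middle of the nest's floor, 6 mm above the table, on the fixed fixture. A shallow pocket 77 (x) x 51 (y) mm with lips 8 mm wide and 6 mm high (tops 12 mm above the table): 3.5 mm play round the block, whose centre, seated, is 25 mm above this point. x runs along the nest toward the lever's pivot, z up. The blue base plate reaches from x -53 to 107 mm, y -48 to 48 mm.
- pivot (a point): Point on the lever's vertical hinge axis, 72 mm from the nest's middle along nest +x and 60 mm above the table (the underside of the lever). Below it stands a post 20 mm thick. Axes as the nest's.
- knob (a point): On the axis of the lever's upright round red knob, 16 mm thick, 55 mm from the hinge axis. This point is 85 mm above the table, the knob's top 100 mm, the lever bar's top at its foot 68 mm. Pinch it from above or push it sideways.
- lever (a joint): Angle of the yellow lever (rad), 0 to 1.75, counter-clockwise from above. 0 = shut: its toe (52 mm long, 18 wide) points along nest -x over the last 18 mm of the nest, 4 mm above a seated block, its knob along nest +x. At 1.57 the knob is on the pivot's nest +y side, the toe on the -y side, the nest free. Light friction (1 N at the knob); it stays where it is left.
- near_corner (a point): Fixed mark on the table. Everything nearer the robot and to the right of it (smaller x and smaller y than this point) belongs to the welding positioner with its round rusty plate and to the torch in its holder, fixed, up to 0.22 m high: keep the gripper and arm out of that corner.
- pipe_elbow_: Bystander: black pipe elbow, 60 x 60 x 33 mm high; origin under its middle.
- flux_tin_: Bystander: round yellow tin with a white lid, 70 mm in diameter, 40 mm high; origin under its middle. (A like tin at the far left back is another one.)
- channel: Bystander: dark steel U-channel offcut, 28 x 100 x 13 mm high, long along its y; origin under its middle.
- pliers_: Bystander: grey pliers lying flat, 67 x 143 x 12 mm high, long along its y; origin under its middle.
- brass_tip: Bystander: brass welding nozzle lying down, 48 x 154 x 19 mm high, long along its y; origin under its middle.
- punch: Bystander: steel centre punch lying down, 11 x 112 x 11 mm high, long along its y; origin under its middle.
Things that resemble listed ones, but are neither listed nor needed, are in the scene too. Several things look just like the vblock: the one meant starts farthest to the robot's right.

How it is judged:
By the outcome, as a careful person would: the job done as asked, in the order asked, and still so for the second after the job is handed in, with the robot touching nothing.
It also fails if it takes over 72 s, if anything falls off the work surface, if the arm or the gripper's body presses on something with over 40 N, if the wrist force passes 120 N, or if a joint passes its speed limit or range.

## Working session

There is one attempt and no reset: what is moved stays moved. The work goes in short steps, Python scripts to look and compute and a tool call to move; the robot and the scene stay as the last step left them, time stands still between calls to the robot, and variables do not carry over. Pictures are saved under pics/ and viewed, at most 10 in all, crops included, and the job is handed in when it is done.

Besides the shell and the picture viewer there is one more tool, called after "Emit:" by a JSON object that holds its "method" and its "body". move_arm: Moves the arm, as the interface text tells. Its arguments: {"type":"object","properties":{"moves":{"type":"array","items":{"type":"array","items":{"type":"number"}}},"newtons":{"type":"number"}},"required":["moves"]}

```bash
ls; mkdir -p pics
cat > h.py <<'E'
import numpy as np, cv2
from scipy.spatial.transform import Rotation as R
from workcell import monitor, cams, job, bot
def cap(n,f=None):
    c=cams.capture(n)
    if f: cv2.imwrite(f'pics/{f}.png',c['pixels'][:,:,::-1])
    return c
E
python3 - <<'E'
from h import *
for n in('scene','top'):
    c=cap(n,n+'0'); print({k:v for k,v in c.items() if k!='pixels'})
print(monitor.state())
E
```

```text
pics
{'fx': 422.6451703831527, 'fy': 422.6451703831527, 'cx': 257.0281953087271, 'cy': 192.84577326744062, 'k1': -0.1397775379918286, 'position': array([-348.66387284,  758.13552161,  594.51084742]), 'attitude': array([  63.9401832 ,   -0.19299656, -122.14901337])}
{'fx': 428.2861798581194, 'fy': 428.2861798581194, 'cx': 256.4377739436999, 'cy': 200.6321752801654, 'k1': -0.008541161972224494, 'position': array([ 358.50027065,  191.42953547, 1160.86073075]), 'attitude': array([ 1.04976149e+01,  1.07642834e-02, -9.01296262e+01])}
{'t': 0.1, 'joint_positions': array([-8.85954308e+01,  1.03960151e+01,  9.21233076e+01, -2.76106195e-03,
        7.75675539e+01, -1.18212047e+01]), 'qvel': array([ 0.02543963, -0.07142767, -0.17961797, -0.00018726,  0.04017386,
        0.02458502]), 'effort': array([ 8.04983520e-04, -4.34816802e+01, -3.42693436e+01,  7.05278758e-02,
        3.40641942e-02, -4.24272287e-05]), 'eef_pos': array([ 131.53383281, -559.27810328,  237.93823965]), 'ee_rot': array([-1.79914414e+02, -1.51591601e-02,  1.32263590e+01]), 'wrist_force': array([ 0.368048  , -0.18484753, -0.33748911]), 'ft_torque': array([-0.03437006, -0.01981987,  0.04949034]), 'gripper_force': 0.0, 'gripper_width': 1.0012557919732334}
```

View pics/scene0.png

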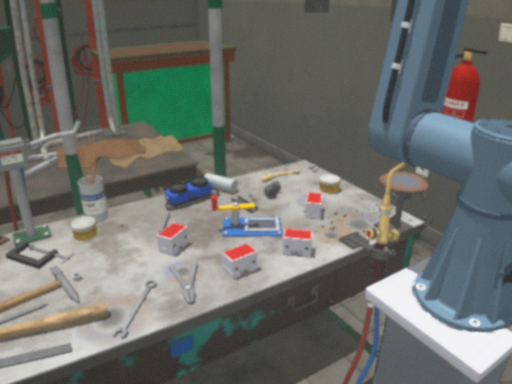

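View pics/top0.png

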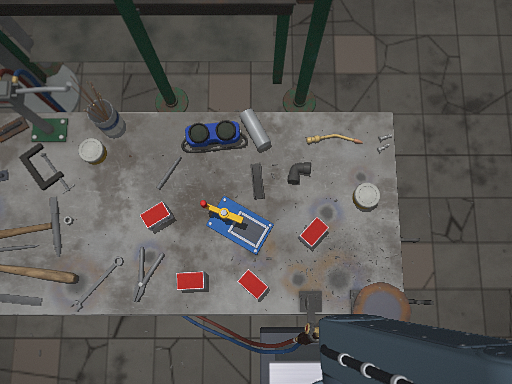

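Top view: red-faced candidates at (156,215), (190,281), (253,285) and (314,233). The one at (314,233) has the smallest world y, so it is farthest to the robot's right. It appears at about (314,205) in the scene view. The fixture is at about (240,225), with the knob at (204,203). I'll measure these and confirm with a crop.

```bash
cat >> h.py <<'E'
def ray(c,uv):
    K=np.array([[c['fx'],0,c['cx']],[0,c['fy'],c['cy']],[0,0,1.]])
    d=np.array([c['k1'],0,0,0,0])
    p=cv2.undistortPoints(np.float64(uv).reshape(-1,1,2),K,d).reshape(-1,2)
    v=np.c_[p[:,0],-p[:,1],-np.ones(len(p))]
    return c['position'], R.from_euler('xyz',c['attitude'],degrees=True).apply(v)
def plane(c,uv,z):
    o,d=ray(c,uv); return (o+d*((z-o[2])/d[:,2])[:,None])[:,:2]
def tri(c1,u1,c2,u2):
    o1,d1=ray(c1,u1);o2,d2=ray(c2,u2);d1,d2=d1[0],d2[0]
    s=np.linalg.lstsq(np.c_[d1,-d2],o2-o1,rcond=None)[0]
    a,b=o1+s[0]*d1,o2+s[1]*d2
    return (a+b)/2,np.linalg.norm(a-b)
def proj(c,P):
    K=np.array([[c['fx'],0,c['cx']],[0,c['fy'],c['cy']],[0,0,1.]])
    v=R.from_euler('xyz',c['attitude'],degrees=True).inv().apply(np.float64(P).reshape(-1,3)-c['position'])
    v=v*[1,-1,-1]
    return cv2.projectPoints(v,np.zeros(3),np.zeros(3),K,np.array([c['k1'],0,0,0,0]))[0].reshape(-1,2)
def blobs(c,lo,hi,amin=15):
    h=cv2.cvtColor(c['pixels'],cv2.COLOR_RGB2HSV); m=cv2.inRange(h,lo,hi)
    if lo[0]==0: m|=cv2.inRange(h,(172,lo[1],lo[2]),(180,hi[1],hi[2]))
    n,l,s,ce=cv2.connectedComponentsWithStats(m)
    return [(ce[i],s[i],l==i) for i in range(1,n) if s[i][4]>=amin]
RED=((0,150,90),(8,255,255)); YEL=((20,150,100),(32,255,255)); BLU=((100,120,60),(120,255,255))
E
python3 - <<'E'
from h import *
S=cap('scene');T=cap('top')
for n,c in(('S',S),('T',T)):
  for cn,k in(('red',RED),('yel',YEL),('blu',BLU)):
    for ce,s,m in blobs(c,*k):
      if 100<ce[0]<400 and 150<ce[1]<300: print(n,cn,ce.round(1),s)
a=cv2.resize(T['pixels'][185:265,190:350],None,fx=5,fy=5,interpolation=cv2.INTER_CUBIC)
cv2.imwrite('pics/crop1.png',a[:,:,::-1])
b=cv2.resize(S['pixels'][180:270,205:345],None,fx=5.5,fy=5.5,interpolation=cv2.INTER_CUBIC)
cv2.imwrite('pics/crop2.png',b[:,:,::-1])
E
```

```text
S red [314.2 197.4] [309 194  11   8  84]
S red [213.9 202. ] [212 196   5  14  46]
S red [171.4 229.9] [161 224  22  13 149]
S red [297.6 233.6] [286 230  24   8 149]
S red [238.9 251.3] [226 245  27  14 189]
S yel [330.4 189. ] [322 186  16   6  47]
S yel [237.5 206.3] [218 203  37   7 139]
S blu [187.9 192.9] [165 182  46  22 450]
S blu [241.6 230.5] [223 219  56  17 320]
S blu [241.8 221.3] [240 218   4   8  25]
T red [202.6 202.6] [200 200   6   6  30]
T red [154.3 214.3] [141 202  28  25 355]
T red [313.9 231.1] [301 218  27  27 354]
T red [252.3 283.9] [239 271  28  28 384]
T red [189.8 280.2] [177 272  26  17 384]
T yel [225.4 213.5] [206 203  37  21 218]
T blu [234.8 222.6] [206 196  68  59 923]
```

View pics/crop1.png

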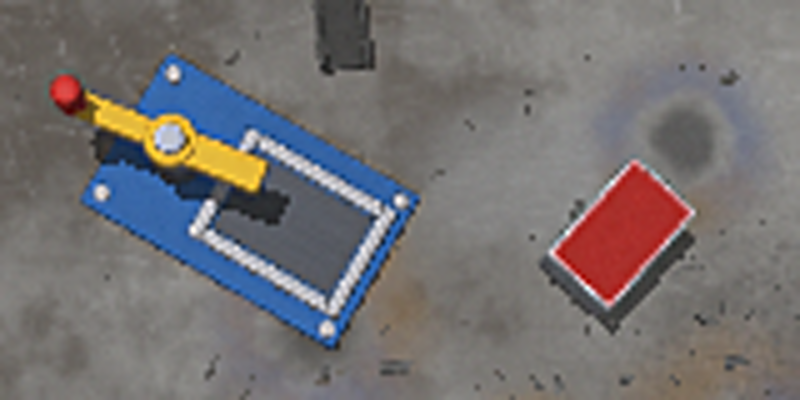

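View pics/crop2.png

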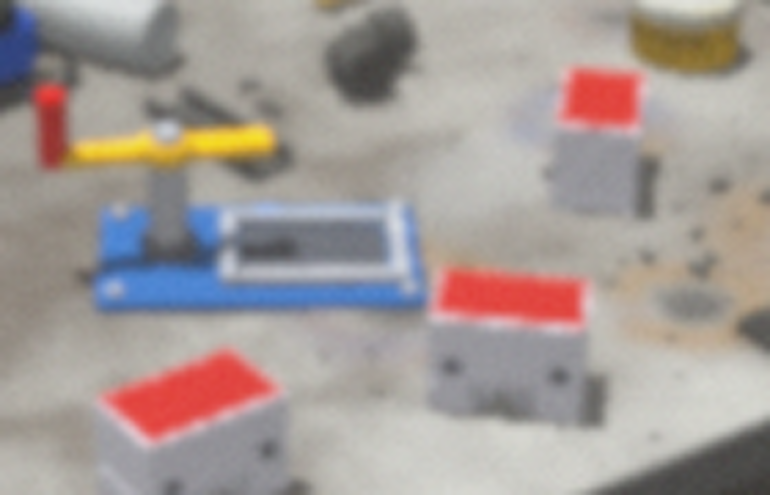

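The crop confirms the target: red face up at top pixel (314,231), farthest right. The fixture's pivot is at top crop (170,138), and the lever is slightly off shut. Next I'll compute world poses.

Run:
```python
from h import *
S=cap('scene');T=cap('top')
f=lambda u,n=5,o=(190,185):(np.float64(u)+.5)/n-.5+o
g=lambda u:f(u,5.5,(205,180))
# block
for n in('red',):
    bt=[b for b in blobs(T,*RED) if abs(b[0][0]-314)<5][0]; bs=[b for b in blobs(S,*RED) if abs(b[0][0]-314)<5][0]
    print('block top centre tri',tri(T,bt[0],S,bs[0]))
    ys,xs=np.nonzero(bt[2]); p=plane(T,np.c_[xs,ys],50).astype(np.float32)
    print('rect',cv2.minAreaRect(p), p.mean(0))
    print('corners',plane(T,f([[637,160],[693,212],[608,306],[549,252]]),50).round(1))
kt=[b for b in blobs(T,*RED) if abs(b[0][0]-203)<3][0];
print('knob top',tri(T,kt[0],S,g([[51,92]])),plane(T,kt[0],100))
print('bolt',tri(T,f([[170,138]]),S,g([[168,131]])))
print('lip', plane(T,f([[251,132],[397,212],[333,312],[193,231]]),12).round(1))
print('lip tri',[tri(T,f([a]),S,g([b])) for a,b in (([251,132],[228,208]),([397,212],[393,206]),([333,312],[408,280]),([193,231],[222,278]))])
pl=plane(T,f([[172,55],[419,198],[334,348],[81,201]]),6); print('plate?',pl.round(1))
sc=plane(T,f([[174,73],[101,192],[327,328],[400,201]]),7); print('screws',sc.round(1))
for b in blobs(T,*BLU):
    if abs(b[0][0]-234)<5:
        ys,xs=np.nonzero(b[2]); print(cv2.minAreaRect(plane(T,np.c_[xs,ys],6).astype(np.float32)))
```

```text
block top centre tri (array([482.38315742,  40.66374707,  49.6670303 ]), np.float64(2.651343798662135))
rect ((483.34344482421875, 41.815006256103516), (37.83042907714844, 63.764808654785156), 47.43375015258789) [483.23206   41.710434]
corners [[521.4  32.6]
 [494.    4.1]
 [445.1  49.7]
 [473.2  79.7]]
knob top (array([549.91690334, 326.04516742,  99.64512254]), np.float64(1.4901556208118698)) [[550.26120013 326.6413337 ]]
bolt (array([529.25442108, 274.64335752,  73.80383985]), np.float64(2.277296369781285))
lip [[542.8 236.4]
 [499.  157.4]
 [445.2 192.1]
 [488.9 267.4]]
lip tri [(array([541.54080724, 234.83171327,  13.37184669]), np.float64(3.7238689282987827)), (array([499.65315532, 158.24822264,  11.46751254]), np.float64(2.060380501799998)), (array([444.52245706, 190.5732839 ,   6.24622055]), np.float64(3.8129632701226064)), (array([489.20981718, 267.50382599,   8.80802615]), np.float64(0.2619658005751299))]
plate? [[586.8 280.3]
 [507.3 145.3]
 [426.5 191.6]
 [506.1 328.8]]
screws [[576.5 279. ]
 [510.9 317.9]
 [437.1 195.3]
 [505.6 155.6]]
((506.964111328125, 237.3538360595703), (159.27804565429688, 95.32831573486328), 59.560577392578125)
```

Measured: the block is at about (483,41), top at 50 mm, with its long axis at about 136.6°. The nest is at about (493.6,213.6) with x axis at about 59.6°. The pivot is at (529.6,275) and the knob at (550,326), so the lever stands at about 0.15 rad. I'll raise the arm and move over the knob.

Emit:
{"method": "move_arm", "body": {"moves": [[0,0,-0.035,0,0.1],[0,0,-0.07,0,0.1],[0,0,-0.1,0,0.1]]}}

```text
t: 0.55
eef_pos: [131.6, -559.6, 340.3]
ee_rot: [-180.0, -0.0, 13.2]
wrist_force: [0.2, -1.2, 0.3]
gripper_width: 0.796
gripper_force: 0.0
```

Emit:
{"method": "move_arm", "body": {"moves": [[0.0244,-0.0307,0,0,0.1],[0.0488,-0.0613,0,0,0.1],[0.0732,-0.092,0,0,0.1],[0.0976,-0.1226,0,0,0.1],[0.122,-0.1533,0,0,0.1]]}}

```text
t: 0.97
eef_pos: [215.6, -380.9, 338.6]
ee_rot: [180.0, -0.0, 13.2]
wrist_force: [-0.1, -0.2, 0.5]
gripper_width: 0.453
gripper_force: 0.0
```

Emit:
{"method": "move_arm", "body": {"moves": [[0.0244,-0.0307,0,0,0.1],[0.0488,-0.0613,0,0,0.1],[0.0732,-0.092,0,0,0.1],[0.0976,-0.1226,0,0,0.1],[0.122,-0.1533,0,0,0.1]]}}

```text
t: 1.38
eef_pos: [299.2, -203.7, 338.9]
ee_rot: [180.0, -0.0, 13.2]
wrist_force: [1.2, -0.0, 1.1]
gripper_width: 0.449
gripper_force: 0.0
```

Emit:
{"method": "move_arm", "body": {"moves": [[0.0244,-0.0307,0,0,0.1],[0.0488,-0.0613,0,0,0.1],[0.0732,-0.092,0,0,0.1],[0.0976,-0.1226,0,0,0.1],[0.122,-0.1533,0,0,0.1]]}}

```text
t: 1.8
eef_pos: [383.0, -26.3, 339.1]
ee_rot: [179.9, -0.1, 13.2]
wrist_force: [0.8, -0.8, -0.7]
gripper_width: 0.45
gripper_force: 0.0
```

Emit:
{"method": "move_arm", "body": {"moves": [[0.0244,-0.0307,0,0,0.1],[0.0488,-0.0613,0,0,0.1],[0.0732,-0.092,0,0,0.1],[0.0976,-0.1226,0,0,0.1],[0.122,-0.1533,0,0,0.1]]}}

```text
t: 2.22
eef_pos: [466.7, 151.1, 338.8]
ee_rot: [180.0, -0.0, 13.3]
wrist_force: [-0.0, 0.0, 0.4]
gripper_width: 0.449
gripper_force: 0.0
```

Emit:
{"method": "move_arm", "body": {"moves": [[0.0244,-0.0307,0,0,0.1],[0.0488,-0.0613,0,0,0.1],[0.0732,-0.092,0,0,0.1],[0.0976,-0.1226,0,0,0.1],[0.122,-0.1533,0,0,0.1]]}}

```text
t: 2.63
eef_pos: [550.4, 328.0, 338.5]
ee_rot: [180.0, 0.0, 13.2]
wrist_force: [1.0, -1.3, 0.3]
gripper_width: 0.451
gripper_force: 0.0
```

Emit:
{"method": "move_arm", "body": {"moves": [[0,0.0015,0.04,0,0.1],[0,0.0015,0.08,0,0.1],[0,0.0015,0.12,0,0.1],[0,0.0015,0.16,0,0.1],[0,0.0015,0.2,0,0.1]]}}

```text
t: 3.05
eef_pos: [550.0, 324.6, 136.8]
ee_rot: [180.0, -0.0, 13.2]
wrist_force: [0.4, -0.9, -1.0]
gripper_width: 0.452
gripper_force: 0.0
```

Emit:
{"method": "move_arm", "body": {"moves": [[0,0,0.025,0,0.1],[0,0,0.045,0,0.1],[0,0,0.06,0,0.1],[0,0,0.064,0,0.1]]}}

```text
t: 3.38
eef_pos: [548.2, 323.6, 71.1]
ee_rot: [180.0, 0.3, 13.2]
wrist_force: [-0.1, -0.0, -0.5]
gripper_width: 0.45
gripper_force: 0.0
```

Emit:
{"method": "move_arm", "body": {"moves": [[0,0,0,0,1],[0,0,0,0,1],[0,0,0,0,1],[0,0,0,0,1]], "newtons": 12}}

```text
t: 3.72
eef_pos: [552.0, 326.4, 76.7]
ee_rot: [-179.8, -0.3, 13.2]
wrist_force: [2.6, 8.5, -7.2]
gripper_width: 0.178
gripper_force: 12.2
```

```bash
cat >> h.py <<'E'
def tool(d,yaw):
    c,s=np.cos(np.radians(yaw)),np.sin(np.radians(yaw)); d=np.atleast_2d(d)
    return np.c_[d[:,0]*c+d[:,1]*s, d[:,0]*s-d[:,1]*c]
E
python3 - <<'E'
from h import *
a=np.radians(67.6+np.arange(0,11)*8.6); p=55*np.c_[np.cos(a),np.sin(a)]
print(tool(p[1:6]-p[0],13.2).round(1),tool(p[6:]-p[5],13.2).round(1))
E
```

```text
[[ -7.   -4.3]
 [-14.7  -7.5]
 [-22.7  -9.5]
 [-30.9 -10.3]
 [-39.1  -9.8]] [[ -8.1   1.7]
 [-15.8   4.5]
 [-23.    8.5]
 [-29.6  13.5]
 [-35.3  19.5]]
```

Emit:
{"method": "move_arm", "body": {"moves": [[-0.007,-0.0043,0,0,1],[-0.0147,-0.0075,0,0,1],[-0.0227,-0.0095,0,0,1],[-0.0309,-0.0103,0,0,1],[-0.0391,-0.0098,0,0,1]]}}

```text
t: 4.13
eef_pos: [511.0, 327.7, 76.6]
ee_rot: [-179.8, -0.3, 13.2]
wrist_force: [0.3, 10.8, -2.7]
gripper_width: 0.175
gripper_force: 12.0
```

Emit:
{"method": "move_arm", "body": {"moves": [[-0.0081,0.0017,0,0,1],[-0.0158,0.0045,0,0,1],[-0.023,0.0085,0,0,1],[-0.0296,0.0135,0,0,1],[-0.0353,0.0195,0,0,1]]}}

```text
t: 4.55
eef_pos: [475.4, 302.9, 76.1]
ee_rot: [-179.5, 0.3, 13.3]
wrist_force: [-21.7, 19.2, 11.8]
gripper_width: 0.189
gripper_force: 13.4
```

Emit:
{"method": "move_arm", "body": {"moves": [[0,0,0,0,0.1],[0,0,0,0,0.1],[0,0,0,0,0.1],[0,0,0,0,0.1]]}}

```text
t: 4.88
eef_pos: [481.1, 298.3, 75.9]
ee_rot: [-180.0, -0.1, 13.2]
wrist_force: [0.2, 0.5, 0.1]
gripper_width: 0.444
gripper_force: 0.0
```

Emit:
{"method": "move_arm", "body": {"moves": [[0,0,-0.03,0,0.1],[0,0,-0.07,0,0],[0,0,-0.11,0,-0.4],[0,0,-0.15,0,-0.4]]}}

```text
t: 5.22
eef_pos: [480.4, 297.5, 226.7]
ee_rot: [180.0, -0.0, 13.2]
wrist_force: [0.4, -0.2, -0.2]
gripper_width: 0.626
gripper_force: 0.0
```

Emit:
{"method": "move_arm", "body": {"moves": [[-0.0053,0.0338,0,0.1235,-1],[-0.0107,0.0675,0,0.247,-1],[-0.016,0.1012,0,0.3705,-1],[-0.0213,0.135,0,0.494,-1]]}}

```text
t: 5.55
eef_pos: [490.8, 160.2, 225.7]
ee_rot: [-180.0, -0.1, -15.4]
wrist_force: [-0.2, 0.2, -0.4]
gripper_width: 0.932
gripper_force: 0.0
```

Emit:
{"method": "move_arm", "body": {"moves": [[0.0113,0.0322,0,0.1235,-1],[0.0227,0.0645,0,0.247,-1],[0.034,0.0967,0,0.3705,-1],[0.0453,0.129,0,0.494,-1]]}}

```text
t: 5.88
eef_pos: [500.8, 23.2, 225.5]
ee_rot: [-180.0, -0.1, -43.8]
wrist_force: [0.9, 0.4, 0.2]
gripper_width: 0.997
gripper_force: 0.0
```

Run:
```python
from h import *
T=cap('top');s=monitor.state();print(s['eef_pos'],s['ee_rot'])
for b in blobs(T,*RED): print(b[0].round(1),b[1],plane(T,b[0],100)[0].round(1))
```

```text
[501.61203435  17.84250286 225.49943433] [179.90297724  -0.24727142 -44.39161641]
[154.3 214.3] [141 202  28  25 355] [520.9 447.2]
[313.2 228.1] [307 218  11  19  85] [485.3  49.9]
[210.5 229.2] [208 227   6   6  28] [483.  305.7]
[308.4 238.4] [301 232  16  13  87] [459.5  62.5]
[252.3 283.9] [239 271  28  28 384] [349.1 201.7]
[189.8 280.2] [177 272  26  17 384] [358.3 354. ]
```

The lever is now open at about 1.52 rad (knob at top pixel (210.5,229.2)). I'll descend onto the far end of the block.

Emit:
{"method": "move_arm", "body": {"moves": [[0,0,0,0,-1],[0,0,0.03,0,-1],[0,0,0.06,0,-1],[0,0,0.09,0,-1],[0,0,0.12,0,-1]]}}

```text
t: 6.35
eef_pos: [500.9, 26.1, 104.1]
ee_rot: [-179.9, -0.1, -43.3]
wrist_force: [-0.3, 0.2, -0.9]
gripper_width: 0.997
gripper_force: 0.0
```

Emit:
{"method": "move_arm", "body": {"moves": [[0,0,0.03,0,-1],[0,0,0.06,0,-1],[0,0,0.085,0,-1],[0,0,0.095,0,-1],[0,0,0.1,0,-1]]}}

```text
t: 6.77
eef_pos: [499.3, 26.3, 3.2]
ee_rot: [179.9, 0.2, -43.3]
wrist_force: [-0.2, -0.4, 1.0]
gripper_width: 1.0
gripper_force: 0.0
```

Emit:
{"method": "move_arm", "body": {"moves": [[0,0,0,0,1],[0,0,0,0,1],[0,0,0,0,1],[0,0,0,0,1],[0,0,0,0,1]], "newtons": 7}}

```text
t: 7.18
eef_pos: [501.5, 25.2, 5.9]
ee_rot: [-179.9, -0.1, -43.4]
wrist_force: [-1.0, -0.1, 0.2]
gripper_width: 0.646
gripper_force: 0.0
```

Emit:
{"method": "move_arm", "body": {"moves": [[0,0,0,0,1],[0,0,0,0,1],[0,0,0,0,1],[0,0,0,0,1]]}}

```text
t: 7.52
eef_pos: [500.9, 25.3, 5.2]
ee_rot: [-180.0, -0.0, -43.4]
wrist_force: [-1.0, 0.1, 6.2]
gripper_width: 0.498
gripper_force: 7.0
```

Emit:
{"method": "move_arm", "body": {"moves": [[0,0,-0.004,0,1],[0,0,-0.008,0,1],[0,0,-0.012,0,1],[0,0,-0.016,0,1],[0,0,-0.02,0,1]]}}

```text
t: 7.93
eef_pos: [500.3, 25.4, 24.9]
ee_rot: [180.0, 0.0, -43.4]
wrist_force: [-0.1, 0.0, -3.5]
gripper_width: 0.501
gripper_force: 7.0
```

Run:
```python
from h import *
S=cap('scene');s=monitor.state();print(s['wrist_force'],s['ft_torque'])
b=cv2.resize(S['pixels'][140:240,260:390],None,fx=4.6,fy=4.6,interpolation=cv2.INTER_CUBIC)
cv2.imwrite('pics/c3.png',b[:,:,::-1])
```

```text
[ 0.47460338  0.2851361  -3.32111303] [-0.0224372  -0.16704545 -0.00361147]
```

View pics/c3.png

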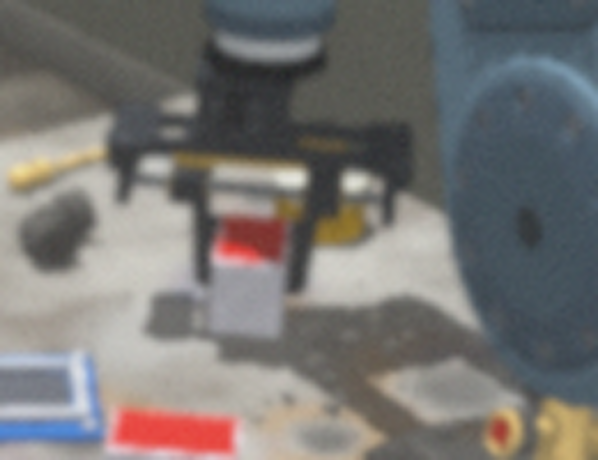

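The crop shows the block gripped at its far end, with red at crop (250,235) and its near end face toward the camera. I'll lift further and check by numbers whether it swings.

Emit:
{"method": "move_arm", "body": {"moves": [[0,0,-0.006,0,1],[0,0,-0.012,0,1],[0,0,-0.018,0,1],[0,0,-0.024,0,1],[0,0,-0.03,0,1]]}}

```text
t: 8.4
eef_pos: [500.6, 25.4, 55.5]
ee_rot: [-180.0, -0.0, -43.4]
wrist_force: [-0.1, -0.2, -3.0]
gripper_width: 0.499
gripper_force: 7.0
```

Run:
```python
from h import *
S=cap('scene');T=cap('top');s=monitor.state();print(s['eef_pos'],s['wrist_force'],s['ft_torque'])
for n,c in(('S',S),('T',T)):
  for ce,st,m in blobs(c,*RED):
    if 295<ce[0]<330 and ce[1]<245: print(n,ce.round(1),st)
a=np.radians(136.6); u=np.array([np.cos(a),np.sin(a),0]); v=np.array([np.cos(a-np.pi/2),np.sin(a-np.pi/2),0]);z=np.array([0,0,1])
G=np.r_[s['eef_pos'][:2],s['eef_pos'][2]+19]
# predicted red-face corners near end (visible in scene) for tilt angles
for t in (0,20,40,60,80,90):
  c,si=np.cos(np.radians(t)),np.sin(np.radians(t))
  X=u*c-z*si; Z=u*si+z*c   # toward A, red normal
  P=[G+X*59+Z*27+w*v for w in(-22,22)]+[G-X*11+Z*27+w*v for w in(-22,22)]
  print(t,'S',proj(S,P).round().astype(int).tolist(),'T',proj(T,P).round().astype(int).tolist())
```

```text
[501.48592341  25.23451271  56.07549806] [ 0.03710036  0.32988173 -4.16410166] [-0.05697568 -0.115519    0.0313323 ]
S [314.7 182.2] [309 179  12   7  58]
S [297.6 233.6] [286 230  24   8 147]
T [305.5 232. ] [303 228   5   9  24]
0 S [[321, 187], [305, 185], [323, 176], [308, 175]] T [[314, 245], [301, 233], [333, 224], [319, 212]]
20 S [[321, 195], [305, 193], [323, 177], [307, 176]] T [[311, 247], [298, 235], [330, 227], [317, 215]]
40 S [[320, 201], [304, 200], [322, 179], [307, 178]] T [[311, 247], [298, 235], [327, 230], [314, 218]]
60 S [[320, 206], [304, 205], [322, 182], [307, 180]] T [[312, 245], [300, 234], [325, 233], [312, 221]]
80 S [[320, 209], [305, 207], [322, 185], [306, 184]] T [[315, 241], [303, 230], [322, 235], [309, 223]]
90 S [[320, 209], [305, 207], [322, 187], [306, 186]] T [[318, 239], [305, 227], [322, 236], [308, 224]]
```

At 7 N it lifts rigidly (weight about 4.1 N). I'll set it back down and try a lighter grip so that it pivots on its near edge.

Emit:
{"method": "move_arm", "body": {"moves": [[0,0,0.012,0,1],[0,0,0.024,0,1],[0,0,0.036,0,1],[0,0,0.045,0,1],[0,0,0.049,0,1]]}}

```text
t: 8.92
eef_pos: [499.6, 25.4, 4.6]
ee_rot: [179.9, 0.1, -43.4]
wrist_force: [-5.6, -2.8, 10.3]
gripper_width: 0.503
gripper_force: 7.0
```

Emit:
{"method": "move_arm", "body": {"moves": [[0,0,0,0,1],[0,0,0,0,1],[0,0,-0.002,0,1],[0,0,-0.005,0,1],[0,0,-0.008,0,1]], "newtons": 3.5}}

```text
t: 9.33
eef_pos: [500.8, 25.4, 14.4]
ee_rot: [-180.0, -0.0, -43.4]
wrist_force: [-0.6, -0.1, -2.5]
gripper_width: 0.498
gripper_force: 3.5
```

Emit:
{"method": "move_arm", "body": {"moves": [[0,0,-0.003,0,1],[0,0,-0.006,0,1],[0,0,-0.009,0,1],[0,0,-0.012,0,1],[0,0,-0.015,0,1]]}}

```text
t: 9.75
eef_pos: [500.5, 25.4, 29.2]
ee_rot: [-180.0, -0.0, -43.4]
wrist_force: [-0.5, 0.1, -2.3]
gripper_width: 0.501
gripper_force: 3.5
```

```bash
cat > look.py <<'E'
from h import *
S=cap('scene');T=cap('top');s=monitor.state();print(s['eef_pos'],s['wrist_force'],s['ft_torque'])
for n,c in(('S',S),('T',T)):
  for ce,st,m in blobs(c,*RED):
    if 280<ce[0]<340 and ce[1]<232 or n=='T' and 280<ce[0]<340: print(n,ce.round(1),st)
E
python3 look.py
```

```text
[500.92472301  25.29879948  29.378913  ] [ 0.20779873 -0.4168571  -1.3408527 ] [ 0.01565923  0.05744191 -0.01059683]
S [313.6 196.5] [308 190  13  14 148]
T [303.  236.8] [299 230   7  14  55]
```

It now pivots: the red patch in the scene doubled in height and the grip carries only about 2.3 N. I'll continue along the arc about the near edge.

Emit:
{"method": "move_arm", "body": {"moves": [[-0.004,0,-0.003,0,1],[-0.009,0,-0.006,0,1],[-0.014,0,-0.0085,0,1],[-0.02,0,-0.011,0,1],[-0.026,0,-0.0125,0,1]]}}

```text
t: 10.27
eef_pos: [482.2, 43.3, 42.3]
ee_rot: [-179.9, -0.1, -43.4]
wrist_force: [2.0, -2.6, 3.8]
gripper_width: 0.498
gripper_force: 3.5
```

```bash
python3 look.py
```

```text
[481.41052824  43.91515766  41.96858386] [ 1.11516858 -1.71315847  3.67636049] [-0.13525728 -0.14573047 -0.03179409]
S [313.  200.8] [307 191  13  20 213]
T [295.6 243.6] [293 239   5  10  31]
```

Emit:
{"method": "move_arm", "body": {"moves": [[-0.003,0,-0.003,0,1],[-0.008,0,-0.005,0,1],[-0.014,0,-0.006,0,1],[-0.02,0,-0.006,0,1],[-0.026,0,-0.005,0,1]]}}

```text
t: 10.78
eef_pos: [462.1, 61.6, 46.4]
ee_rot: [180.0, 0.0, -43.4]
wrist_force: [-0.2, -0.3, 2.6]
gripper_width: 0.5
gripper_force: 3.5
```

```bash
cat >> look.py <<'E'
a=np.radians(136.6); u=np.array([np.cos(a),np.sin(a),0]); v=np.array([np.cos(a-np.pi/2),np.sin(a-np.pi/2),0]);z=np.array([0,0,1])
G=np.r_[s['eef_pos'][:2],s['eef_pos'][2]+19]
for t in (50,60,70,80,90,100):
  c,si=np.cos(np.radians(t)),np.sin(np.radians(t))
  X=u*c-z*si; Z=u*si+z*c
  P=[G+X*59+Z*27+w*v for w in(-22,22)]+[G-X*11+Z*27+w*v for w in(-22,22)]
  print(t,'S',proj(S,P).round().astype(int).tolist(),'T',proj(T,P).round().astype(int).tolist())
E
python3 look.py
python3 - <<'E'
from h import *
S=cap('scene')
b=cv2.resize(S['pixels'][150:240,260:390],None,fx=5,fy=5,interpolation=cv2.INTER_CUBIC)
cv2.imwrite('pics/c4.png',b[:,:,::-1])
E
```

```text
[461.34032935  62.15904324  45.89976622] [-1.2501859   1.7876319   1.32615802] [ 0.31552081  0.23890678 -0.01327161]
S [312.2 208.8] [306 199  13  21 226]
50 S [[319, 217], [302, 215], [321, 192], [305, 190]] T [[297, 262], [284, 251], [311, 248], [298, 236]]
60 S [[319, 219], [302, 217], [321, 193], [305, 192]] T [[298, 261], [286, 249], [310, 249], [297, 237]]
70 S [[318, 220], [303, 219], [321, 195], [305, 194]] T [[300, 259], [287, 247], [309, 251], [296, 239]]
80 S [[319, 221], [303, 219], [321, 197], [304, 195]] T [[301, 257], [289, 245], [308, 252], [295, 240]]
90 S [[319, 221], [303, 219], [320, 199], [304, 197]] T [[304, 254], [292, 243], [307, 252], [294, 240]]
100 S [[319, 220], [303, 219], [320, 201], [304, 199]] T [[306, 251], [294, 240], [306, 253], [293, 241]]
```

View pics/c4.png

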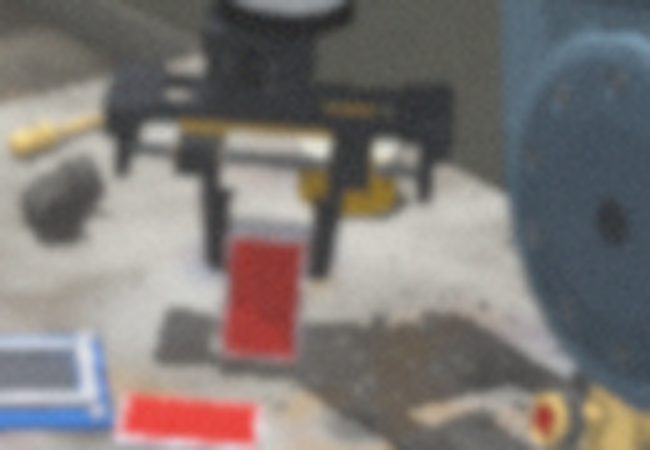

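The scene crop shows the red face at crop (262,300) turned toward the camera, so the block is close to vertical (about 75–80°). I'll move a little more over and lower it to flatten it onto its end.

Emit:
{"method": "move_arm", "body": {"moves": [[-0.003,0,0.001,0,1],[-0.006,0,0.002,0,1],[-0.008,0,0.003,0,1],[-0.009,0,0.0045,0,1],[-0.009,0,0.006,0,1]]}}

```text
t: 11.35
eef_pos: [455.7, 67.6, 40.0]
ee_rot: [180.0, 0.0, -43.4]
wrist_force: [-2.7, 1.7, 4.2]
gripper_width: 0.499
gripper_force: 3.5
```

```bash
python3 look.py
```

```text
[455.73196468  67.48227564  39.78050841] [-1.23936433  1.82135737 -0.06380414] [0.46131661 0.28928132 0.03709998]
S [311.6 213.4] [306 205  12  18 190]
50 S [[318, 220], [302, 218], [321, 195], [305, 194]] T [[295, 264], [282, 253], [309, 250], [296, 238]]
60 S [[318, 222], [302, 221], [321, 197], [304, 195]] T [[296, 263], [284, 252], [307, 252], [294, 240]]
70 S [[318, 224], [302, 222], [320, 198], [304, 197]] T [[297, 261], [285, 250], [306, 253], [293, 241]]
80 S [[318, 224], [302, 223], [320, 200], [304, 199]] T [[299, 259], [287, 248], [305, 254], [292, 242]]
90 S [[318, 224], [303, 223], [320, 202], [304, 200]] T [[302, 256], [289, 245], [304, 255], [292, 243]]
100 S [[318, 224], [303, 222], [320, 204], [304, 202]] T [[304, 253], [292, 242], [304, 255], [291, 243]]
```

Emit:
{"method": "move_arm", "body": {"moves": [[0.001,0,0.001,0,1],[0.002,0,0.002,0,1],[0.002,0,0.002,0,1]]}}

```text
t: 11.7
eef_pos: [457.7, 65.7, 38.0]
ee_rot: [180.0, 0.0, -43.4]
wrist_force: [-1.5, 1.5, 2.0]
gripper_width: 0.499
gripper_force: 3.5
```

```bash
python3 look.py | head -3
```

```text
[457.65683513  65.73821964  38.04553792] [-1.91752173  0.58173432  1.72941061] [ 0.203148    0.19794194 -0.02852767]
S [311.7 213.2] [306 204  12  19 191]
50 S [[318, 220], [302, 219], [321, 195], [305, 194]] T [[295, 264], [283, 252], [309, 250], [296, 238]]
```

Emit:
{"method": "move_arm", "body": {"moves": [[0.002,0,0.002,0,0],[0.002,0,0.002,0,-0.2],[0.002,0,0.002,0,-0.2],[0.002,0,0.002,0,-0.4],[0.002,0,0.002,0,-0.4]]}}

```text
t: 12.22
eef_pos: [459.3, 64.4, 36.2]
ee_rot: [-180.0, -0.0, -43.4]
wrist_force: [0.4, -0.2, -0.9]
gripper_width: 0.696
gripper_force: 0.0
```

```bash
python3 look.py | head -3
```

```text
[459.18532903  64.49243593  36.23705177] [ 0.77386935 -0.14624802  1.19715031] [ 0.09858342 -0.07000723 -0.04766219]
S [311.7 214.5] [307 206  11  18 173]
50 S [[318, 220], [302, 219], [321, 195], [305, 194]] T [[296, 263], [283, 252], [310, 249], [297, 237]]
```

Emit:
{"method": "move_arm", "body": {"moves": [[0,0,-0.02,0,-1],[0,0,-0.055,0,-1],[0,0,-0.09,0,-1],[0.035,0,-0.11,0,-1],[0.075,0,-0.11,0,-1]]}}

```text
t: 12.73
eef_pos: [516.4, 13.4, 151.7]
ee_rot: [-179.7, -0.4, -43.2]
wrist_force: [1.2, 0.5, 0.2]
gripper_width: 0.995
gripper_force: 0.0
```

Emit:
{"method": "move_arm", "body": {"moves": [[0.04,0,0,0,-1],[0.08,0,0,0,-1],[0.1,0,0,0,-1]]}}

```text
t: 12.98
eef_pos: [589.2, -59.0, 146.9]
ee_rot: [-179.9, -0.2, -43.5]
wrist_force: [0.4, -0.1, 0.3]
gripper_width: 0.995
gripper_force: 0.0
```

Run:
```python
from h import *
S=cap('scene');T=cap('top')
b=cv2.resize(T['pixels'][210:285,255:355],None,fx=5,fy=5,interpolation=cv2.INTER_CUBIC)
d=cv2.resize(S['pixels'][170:245,265:365],None,fx=5,fy=5,interpolation=cv2.INTER_CUBIC)
cv2.imwrite('pics/c5.png',np.vstack([b,d])[:600,:,::-1] if 0 else np.hstack([b,d])[:,:,::-1][:, :1000][:, ::1])
im=cv2.imread('pics/c5.png'); cv2.imwrite('pics/c5.png',cv2.resize(im,(800,300)))
print(monitor.state()['eef_pos'])
```

```text
[588.37326088 -58.50283433 146.26935173]
```

View pics/c5.png

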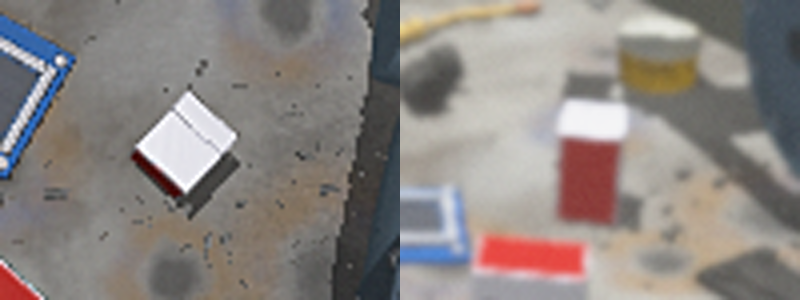

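The combined crop shows the block standing squarely on its end. Top view (left half) has the end face with corners about (188,92), (238,133), (185,195), (134,152). In the scene view (right half) the red face is upright at (588,180).

Run:
```python
from h import *
T=cap('top')
P=plane(T,(np.float64([[188,92],[238,133],[185,195],[134,152],[170,110],[212,148]])+.5)/4-.5+[255,210],70)
print(P.round(1),P[:4].mean(0))
for i in range(4):
    d=P[(i+1)%4]-P[i];print(np.linalg.norm(d).round(1),np.degrees(np.arctan2(d[1],d[0])).round(1))
g=cv2.cvtColor(T['pixels'],cv2.COLOR_RGB2HSV); m=((g[...,2]>195)&(g[...,1]<40)).astype('uint8')
n,l,s,c=cv2.connectedComponentsWithStats(m)
for i in range(1,n):
    if 285<c[i][0]<318 and 230<c[i][1]<262 and s[i][4]>50:
        ys,xs=np.nonzero(l==i);print(s[i],cv2.minAreaRect(plane(T,np.c_[xs,ys],70).astype(np.float32)),plane(T,c[i],70))
```

```text
[[477.2  75.9]
 [451.   44.6]
 [411.9  79.2]
 [439.1 111. ]
 [465.7  87.6]
 [441.5  61.4]] [444.80705011  77.67978682]
40.8 -130.0
52.1 138.5
41.8 49.5
51.8 -42.6
[289 233  25  25 312] ((445.8867492675781, 77.25840759277344), (42.2308349609375, 48.64434051513672), 46.86040496826172) [[445.51293711  77.59192941]]
```

Emit:
{"method": "move_arm", "body": {"moves": [[-0.036,0,0,0,-1],[-0.072,0,0,0,-1],[-0.108,0,0,0,-1],[-0.144,0,0,0,-1],[-0.181,-0.0005,0,0,-1]]}}

```text
t: 13.55
eef_pos: [452.2, 70.8, 145.7]
ee_rot: [180.0, 0.1, -43.4]
wrist_force: [0.7, 0.4, 0.8]
gripper_width: 1.003
gripper_force: 0.0
```

Emit:
{"method": "move_arm", "body": {"moves": [[0,0,0,0,-1],[0,0,0.03,0,-1],[0,0,0.065,0,-0.6],[0,0,0.1,0,-0.5],[0,0,0.113,0,-0.4]]}}

```text
t: 13.97
eef_pos: [451.0, 70.1, 29.5]
ee_rot: [179.8, 0.3, -43.3]
wrist_force: [-1.2, 0.5, -0.1]
gripper_width: 0.8
gripper_force: 0.0
```

Emit:
{"method": "move_arm", "body": {"moves": [[0,0,0,0,1],[0,0,0,0,1],[0,0,0,0,1],[0,0,0,0,1],[0,0,0,0,1]], "newtons": 20}}

```text
t: 14.38
eef_pos: [456.2, 68.9, 34.7]
ee_rot: [-179.9, -0.1, -43.4]
wrist_force: [-1.4, -0.8, 4.1]
gripper_width: 0.499
gripper_force: 20.0
```

Emit:
{"method": "move_arm", "body": {"moves": [[0,0,-0.006,0,1],[0.018,0,-0.008,0,1],[0.038,0,-0.008,0,1],[0.058,0,-0.008,0,1],[0.07,0,-0.008,0,1]]}}

```text
t: 14.8
eef_pos: [507.7, 19.7, 42.2]
ee_rot: [-179.9, -0.1, -43.4]
wrist_force: [-0.3, -0.2, -3.8]
gripper_width: 0.495
gripper_force: 20.0
```

Emit:
{"method": "move_arm", "body": {"moves": [[0,0,0,0,1],[0,0,0.003,0,1],[0,0,0.006,0,1],[0,0,0.0078,0,1]]}}

```text
t: 15.13
eef_pos: [505.0, 21.3, 34.3]
ee_rot: [179.9, 0.1, -43.3]
wrist_force: [-11.2, -1.8, 29.7]
gripper_width: 0.495
gripper_force: 20.0
```

Emit:
{"method": "move_arm", "body": {"moves": [[0,0,0,0,1],[0,0,0,0,1],[0,0,-0.002,0,1],[0,0,-0.004,0,1],[0,0,-0.007,0,1]], "newtons": 3}}

```text
t: 15.55
eef_pos: [505.1, 21.6, 40.0]
ee_rot: [180.0, 0.1, -43.4]
wrist_force: [-0.6, -0.3, -3.6]
gripper_width: 0.497
gripper_force: 3.0
```

```bash
python3 look.py | head -4
```

```text
[505.94284876  21.24444554  40.67226185] [-1.25345829  0.00852268 -2.5110953 ] [ 0.1057903   0.06335591 -0.00425542]
S [313.4 203.2] [309 196  10  16 140]
50 S [[320, 208], [304, 207], [322, 184], [307, 183]] T [[312, 245], [300, 234], [327, 230], [314, 219]]
60 S [[319, 210], [304, 209], [322, 186], [306, 184]] T [[313, 244], [301, 233], [325, 232], [312, 220]]
```

Emit:
{"method": "move_arm", "body": {"moves": [[0,0,-0.002,0,1],[0,0,-0.004,0,1],[-0.001,0,-0.006,0,1],[-0.002,0,-0.008,0,1],[-0.003,0,-0.009,0,1]]}}

```text
t: 16.07
eef_pos: [503.8, 23.0, 49.7]
ee_rot: [-180.0, -0.0, -43.4]
wrist_force: [-0.3, -0.2, -3.6]
gripper_width: 0.5
gripper_force: 3.0
```

```bash
python3 look.py | head -4
```

```text
[503.79666686  23.09839327  49.71620663] [-1.94480817  0.51724004 -1.80077522] [ 0.06936559  0.04226662 -0.04223976]
S [313.7 203.6] [309 199  10  10  61]
50 S [[320, 206], [304, 204], [322, 182], [307, 181]] T [[312, 246], [299, 234], [326, 231], [313, 219]]
60 S [[320, 208], [304, 206], [322, 183], [307, 182]] T [[313, 244], [300, 233], [325, 232], [312, 220]]
```

Run:
```python
from h import *
S=cap('scene')
b=cv2.resize(S['pixels'][165:225,285:350],None,fx=8,fy=8,interpolation=cv2.INTER_CUBIC)
cv2.imwrite('pics/c6.png',b[:,:,::-1])
```

```text
(no output)
```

View pics/c6.png

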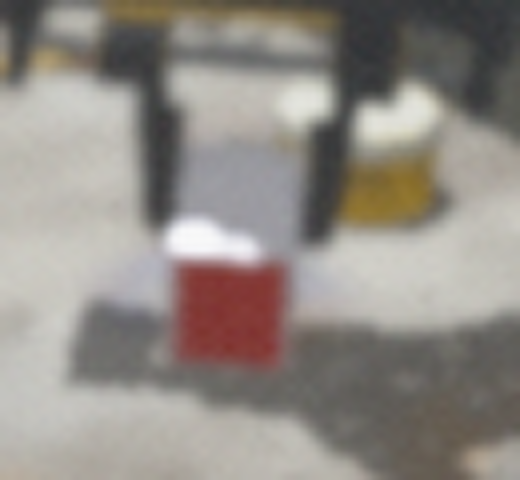

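The crop shows the block turned about 28° further, with its end face now facing up. The red face (230,310) is tilting down. I'll continue left and down over its lower edge.

Emit:
{"method": "move_arm", "body": {"moves": [[-0.003,0,0.003,0,1],[-0.008,0,0.0038,0,1],[-0.014,0,0.004,0,1],[-0.02,0,0.0045,0,1],[-0.026,0,0.0055,0,1]]}}

```text
t: 16.63
eef_pos: [484.0, 41.7, 43.6]
ee_rot: [-180.0, 0.0, -43.4]
wrist_force: [-0.2, 0.7, -1.5]
gripper_width: 0.496
gripper_force: 3.0
```

```bash
cat > look2.py <<'E'
from h import *
S=cap('scene');T=cap('top');s=monitor.state();print(s['eef_pos'],s['wrist_force'],s['ft_torque'])
for ce,st,m in blobs(S,*RED,5):
    if 300<ce[0]<325 and ce[1]<228: print('S',ce.round(1),st)
g=cv2.cvtColor(S['pixels'],cv2.COLOR_RGB2HSV)
u=int(proj(S,s['eef_pos'])[0][0]); print(u)
for r in range(185,228,2): print(r,S['pixels'][r,u-1:u+2].mean(0).astype(int),end=' ')
E
python3 look2.py
```

```text
[483.23027268  42.18980294  43.30810651] [-1.49426753  1.27347933  0.63868841] [0.3286143  0.12944324 0.06409107]
313
185 [183 176 170] 187 [192 186 179] 189 [185 183 180] 191 [166 166 171] 193 [164 165 172] 195 [166 165 171] 197 [165 165 172] 199 [167 167 174] 201 [169 169 175] 203 [175 175 181] 205 [210 209 216] 207 [186 171 177] 209 [126  72  73] 211 [114  97  93] 213 [106 104 101] 215 [102  99  97] 217 [106 104  99] 219 [130 128 123] 221 [181 176 169] 223 [184 180 172] 225 [184 181 171] 227 [182 179 169]
```

Emit:
{"method": "move_arm", "body": {"moves": [[-0.007,0,0.003,0,1],[-0.012,0,0.006,0,1],[-0.017,0,0.01,0,1],[-0.021,0,0.013,0,1],[-0.025,0,0.0165,0,1]]}}

```text
t: 17.15
eef_pos: [466.1, 58.4, 26.7]
ee_rot: [180.0, 0.0, -43.4]
wrist_force: [0.6, 0.1, -2.4]
gripper_width: 0.497
gripper_force: 3.0
```

Emit:
{"method": "move_arm", "body": {"moves": [[-0.003,0,0.003,0,1],[-0.005,0,0.0055,0,1],[-0.006,0,0.007,0,1],[-0.006,0,0.0075,0,1]]}}

```text
t: 17.48
eef_pos: [462.4, 61.9, 20.0]
ee_rot: [180.0, -0.0, -43.4]
wrist_force: [-2.8, -2.4, 3.8]
gripper_width: 0.499
gripper_force: 3.0
```

```bash
python3 look2.py
```

```text
[462.36378092  61.98713638  19.90362189] [-1.49592549 -3.26126117  1.22293087] [-0.46590116  0.16411216 -0.05435708]
311
185 [164 150 130] 187 [183 178 169] 189 [132 132 130] 191 [140 139 138] 193 [194 193 189] 195 [225 224 229] 197 [215 215 221] 199 [161 161 168] 201 [157 158 163] 203 [149 149 154] 205 [147 145 152] 207 [155 156 161] 209 [156 155 160] 211 [155 156 162] 213 [160 159 164] 215 [158 158 163] 217 [158 158 164] 219 [159 159 165] 221 [147 147 152] 223 [119 117 113] 225 [163 160 152] 227 [183 179 170]
```

Emit:
{"method": "move_arm", "body": {"moves": [[0,0,0,0,0],[0,0,0,0,-0.2],[0,0,0,0,-0.3],[0,0,0,0,-0.4]]}}

```text
t: 17.92
eef_pos: [462.3, 62.4, 19.8]
ee_rot: [-180.0, 0.0, -43.4]
wrist_force: [-0.4, 0.5, 0.0]
gripper_width: 0.691
gripper_force: 0.0
```

Emit:
{"method": "move_arm", "body": {"moves": [[0,0,-0.03,0,-1],[0,0,-0.065,0,-1],[0.03,0,-0.1,0,-1],[0.07,0,-0.11,0,-1],[0.11,0,-0.11,0,-1]]}}

```text
t: 18.33
eef_pos: [544.3, -12.8, 134.3]
ee_rot: [-179.8, -0.4, -43.3]
wrist_force: [1.0, 0.5, 0.6]
gripper_width: 0.997
gripper_force: 0.0
```

Emit:
{"method": "move_arm", "body": {"moves": [[0.04,0,0,0,-1],[0.07,0,0,0,-1]]}}

```text
t: 18.5
eef_pos: [594.5, -62.7, 130.8]
ee_rot: [-179.9, -0.1, -43.4]
wrist_force: [0.5, -0.2, -0.4]
gripper_width: 1.0
gripper_force: 0.0
```

Run:
```python
from h import *
S=cap('scene');T=cap('top')
b=T['pixels'][205:280,255:355];d=S['pixels'][165:240,265:365]
cv2.imwrite('pics/c7.png',cv2.resize(np.hstack([b,d]),(800,300),interpolation=cv2.INTER_CUBIC)[:,:,::-1])
```

```text
(no output)
```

View pics/c7.png

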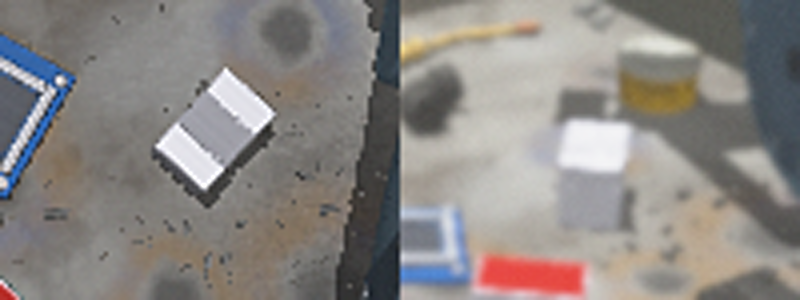

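The block now lies groove up. In the top half of the crop its corners are about (226,67), (276,114), (207,191), (155,148), with the grey groove band across the middle. I'll measure it and plan the carry.

Run:
```python
from h import *
T=cap('top')
P=plane(T,(np.float64([[226,67],[276,114],[207,191],[155,148]])+.5)/4-.5+[255,205],50)
print(P.round(1),P.mean(0))
for i in range(4):
    d=P[(i+1)%4]-P[i];print(np.linalg.norm(d).round(1),np.degrees(np.arctan2(d[1],d[0])).round(1))
g=cv2.cvtColor(T['pixels'],cv2.COLOR_RGB2HSV)
ys,xs=np.nonzero((g[215:260,288:330,2]>195)&(g[215:260,288:330,1]<40))
p=plane(T,np.c_[xs+288,ys+215],50).astype(np.float32);print(len(p),cv2.minAreaRect(p),p.mean(0))
# nest: lip pixels (white) 
m=((g[...,2]>150)&(g[...,1]<45)).astype('uint8'); l0=cv2.connectedComponentsWithStats(m)
for i in range(1,l0[0]):
    c=l0[3][i]
    if 225<c[0]<275 and 208<c[1]<250 and l0[2][i][4]>40:
        ys,xs=np.nonzero(l0[1]==i);print(l0[2][i],cv2.minAreaRect(plane(T,np.c_[xs,ys],12).astype(np.float32)))
for b in blobs(T,*BLU):
    if abs(b[0][0]-236)<6 and b[1][4]>300:
        ys,xs=np.nonzero(b[2]); print(cv2.minAreaRect(plane(T,np.c_[xs,ys],6).astype(np.float32)))
a=cv2.resize(T['pixels'][190:256,200:278],None,fx=9,fy=9,interpolation=cv2.INTER_CUBIC)
cv2.imwrite('pics/nest.png',a[:,:,::-1])
```

```text
[[508.8  48.3]
 [478.   16.6]
 [428.2  62.6]
 [456.   95.7]] [467.77196132  55.78277795]
44.3 -134.2
67.8 137.2
43.2 49.9
70.9 -41.9
249 ((468.8277893066406, 56.50902557373047), (42.264976501464844, 68.71428680419922), 46.2105712890625) [468.7527    56.087833]
[228 211  41  37 248] ((493.91802978515625, 214.34326171875), (91.418212890625, 65.0741958618164), 59.532833099365234)
((498.8468933105469, 223.48715209960938), (127.22360229492188, 95.2481460571289), 59.49734115600586)
```

View pics/nest.png

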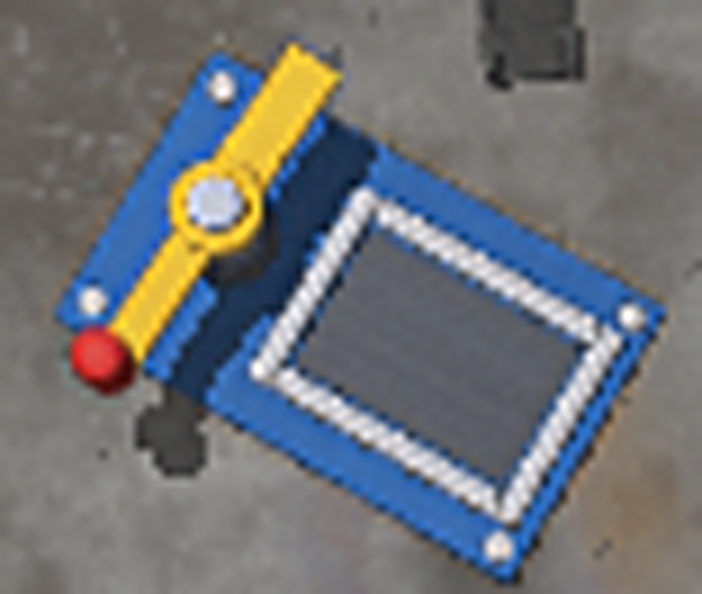

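Nest: centre (493.9,214.3), yaw 59.5°, lips 91×65 mm as expected, floor free, lever clear. Block: centre (468.8,56.4). I'll grip it at its centre, 31 mm up.

Emit:
{"method": "move_arm", "body": {"moves": [[-0.036,0,0,0,-1],[-0.072,0,0,0,-1],[-0.108,0,0,0,-1],[-0.144,0,0,0,-1],[-0.1713,0,0,0,-1]]}}

```text
t: 19.07
eef_pos: [463.6, 59.8, 129.0]
ee_rot: [179.9, 0.2, -43.3]
wrist_force: [0.9, 0.8, -0.6]
gripper_width: 0.997
gripper_force: 0.0
```

Emit:
{"method": "move_arm", "body": {"moves": [[0,0,0,0,-1],[0,0,0,0,-1],[0,0,0.02,0,-1],[0,0,0.05,0,-1]]}}

```text
t: 19.4
eef_pos: [471.2, 56.8, 82.4]
ee_rot: [-179.7, -0.4, -43.4]
wrist_force: [0.1, -0.0, -0.4]
gripper_width: 1.002
gripper_force: 0.0
```

Emit:
{"method": "move_arm", "body": {"moves": [[0,0,0.03,0,-1],[0,0,0.055,0,-1],[0,0,0.068,0,-1],[0,0,0.068,0,-1],[0,0,0.068,0,-1]]}}

```text
t: 19.82
eef_pos: [467.5, 56.9, 11.4]
ee_rot: [180.0, 0.1, -43.4]
wrist_force: [-0.3, -0.1, 0.0]
gripper_width: 0.998
gripper_force: 0.0
```

Emit:
{"method": "move_arm", "body": {"moves": [[0,0,0,0,0.5],[0,0,0,0,0.5],[0,0,0,0,0.5],[0,0,0,0,0.5],[0,0,0,0,0.5]], "newtons": 25}}

```text
t: 20.23
eef_pos: [468.1, 57.1, 12.6]
ee_rot: [-180.0, -0.1, -43.4]
wrist_force: [-1.0, -0.0, -0.3]
gripper_width: 0.642
gripper_force: 0.0
```

Emit:
{"method": "move_arm", "body": {"moves": [[0,0,0,0,1],[0,0,0,0,1],[0,0,0,0,1]]}}

```text
t: 20.48
eef_pos: [467.7, 57.2, 12.1]
ee_rot: [-180.0, -0.0, -43.4]
wrist_force: [-0.8, -0.2, 2.5]
gripper_width: 0.498
gripper_force: 25.0
```

Emit:
{"method": "move_arm", "body": {"moves": [[0,0,-0.02,0,1],[0,0,-0.04,0,1],[0,0,-0.06,0,1],[0,0,-0.08,0,1]]}}

```text
t: 20.82
eef_pos: [466.5, 57.3, 91.9]
ee_rot: [179.9, 0.1, -43.4]
wrist_force: [0.1, -0.4, -4.3]
gripper_width: 0.499
gripper_force: 25.0
```

Emit:
{"method": "move_arm", "body": {"moves": [[-0.0059,-0.0088,0,-0.12,1],[-0.0117,-0.0176,0,-0.24,1],[-0.0176,-0.0263,0,-0.36,1],[-0.0234,-0.0351,0,-0.48,1],[-0.0293,-0.0439,0,-0.5987,1]]}}

```text
t: 21.23
eef_pos: [475.7, 109.7, 91.2]
ee_rot: [180.0, 0.1, -8.7]
wrist_force: [0.5, -1.1, -3.7]
gripper_width: 0.493
gripper_force: 25.0
```

Emit:
{"method": "move_arm", "body": {"moves": [[0,-0.0105,0,-0.12,1],[0,-0.021,0,-0.24,1],[0,-0.0316,0,-0.36,1],[0,-0.0422,0,-0.48,1],[0.0005,-0.0527,0,-0.5987,1]]}}

```text
t: 21.65
eef_pos: [484.3, 161.7, 91.0]
ee_rot: [-180.0, 0.1, 25.6]
wrist_force: [1.2, -0.3, -3.1]
gripper_width: 0.494
gripper_force: 25.0
```

Emit:
{"method": "move_arm", "body": {"moves": [[0.006,-0.0087,0,-0.12,1],[0.0121,-0.0173,0,-0.24,1],[0.0181,-0.026,0,-0.36,1],[0.0242,-0.0346,0,-0.48,1],[0.0302,-0.0433,0,-0.5987,1]]}}

```text
t: 22.07
eef_pos: [493.2, 213.6, 90.9]
ee_rot: [-179.9, 0.1, 59.9]
wrist_force: [0.2, 0.4, -4.6]
gripper_width: 0.497
gripper_force: 25.0
```

Emit:
{"method": "move_arm", "body": {"moves": [[0,0,0.01,0,1],[0,0,0.02,0,1],[0,0,0.03,0,1],[0,0,0.04,0,1],[0,0,0.04,0,1]]}}

```text
t: 22.48
eef_pos: [491.7, 212.1, 48.6]
ee_rot: [-179.8, 0.2, 59.4]
wrist_force: [-0.5, -0.3, -3.5]
gripper_width: 0.491
gripper_force: 25.0
```

Emit:
{"method": "move_arm", "body": {"moves": [[0,0,0,0,1],[0,0,0.008,0,1],[0,0,0.016,0,1],[0,0,0.022,0,1],[0,0,0.022,0,1]]}}

```text
t: 22.9
eef_pos: [493.0, 212.9, 28.3]
ee_rot: [-179.9, 0.1, 59.5]
wrist_force: [-0.3, -0.3, -4.2]
gripper_width: 0.498
gripper_force: 25.0
```

Emit:
{"method": "move_arm", "body": {"moves": [[0,0,0,0,1],[0,0,0.003,0,1],[0,0,0.006,0,1],[0,0,0.009,0,1],[0,0,0.011,0,1]]}}

```text
t: 23.32
eef_pos: [494.1, 213.2, 18.6]
ee_rot: [-180.0, 0.0, 59.5]
wrist_force: [0.0, 0.4, -3.9]
gripper_width: 0.496
gripper_force: 25.0
```

Emit:
{"method": "move_arm", "body": {"moves": [[0,0,0.001,0,1],[0,0,0.0015,0,1],[0,0,0.0015,0,1]]}}

```text
t: 23.57
eef_pos: [494.0, 213.2, 18.1]
ee_rot: [-180.0, 0.0, 59.5]
wrist_force: [-4.7, -1.1, 5.5]
gripper_width: 0.497
gripper_force: 25.0
```

Emit:
{"method": "move_arm", "body": {"moves": [[0,0,0,0,0],[0,0,0,0,-0.2],[0,0,0,0,-0.3],[0,0,0,0,-0.4]]}}

```text
t: 23.9
eef_pos: [494.7, 213.3, 17.8]
ee_rot: [179.9, -0.0, 59.5]
wrist_force: [0.1, 1.0, 0.1]
gripper_width: 0.694
gripper_force: 0.0
```

Emit:
{"method": "move_arm", "body": {"moves": [[0,0,-0.02,0,-0.4],[0,0,-0.055,0,-0.4],[0,0,-0.095,0,-0.2],[0,0,-0.135,0,0.1],[0,0,-0.15,0,0.1]]}}

```text
t: 24.32
eef_pos: [497.2, 213.9, 173.5]
ee_rot: [179.6, -0.3, 59.5]
wrist_force: [0.8, 0.2, -0.2]
gripper_width: 0.496
gripper_force: 0.0
```

Run:
```python
from h import *
S=cap('scene');T=cap('top');print(monitor.state()['eef_pos'])
for n,c in(('S',S),('T',T)):
  for ce,st,m in blobs(c,*RED):
    if 195<ce[0]<225 and 190<ce[1]<240: print(n,ce.round(2),st)
for P in ([483,305.7,100],[480.3,299.7,100],[530,275.8,70]): print(proj(T,P).round(1),proj(S,P).round(1), proj(S,P[:2]+[70]).round(1))
```

```text
[497.07709122 213.83015367 171.88956738]
[[210.5 229.2]] [[232.8 204.3]] [[233.1 214.7]]
[[212.9 230.3]] [[235.4 204.2]] [[235.6 214.6]]
[[223.6 212.4]] [[234.2 204.6]] [[234.2 204.6]]
```

Run:
```python
from h import *
S=cap('scene');T=cap('top')
for n,c in(('S',S),('T',T)):
  for ce,st,m in blobs(c,*RED,8):
    if 180<ce[0]<260 and 180<ce[1]<245: print(n,ce.round(2),st)
a=np.hstack([T['pixels'][180:270,180:290],S['pixels'][170:260,185:295]])
cv2.imwrite('pics/c8.png',cv2.resize(a,(792,324),interpolation=cv2.INTER_CUBIC)[:,:,::-1])
```

```text
S [233.32 210.51] [231 205   5  13  47]
```

View pics/c8.png

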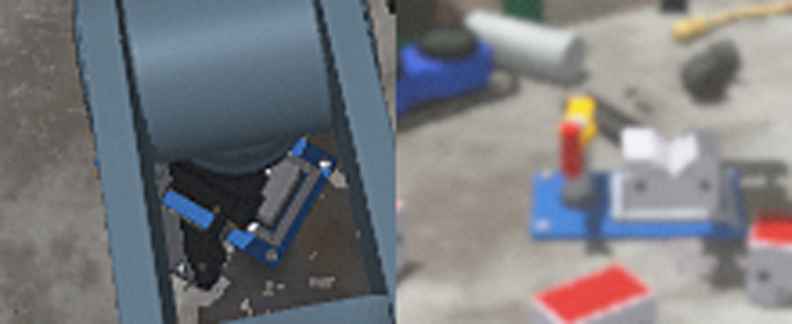

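The crop shows the block seated in the nest, groove up (scene half, (668,150)), with the lever open behind it and the knob at scene px (233.3,210.5), i.e. about (482.7,305). Next I'll pinch the knob and swing it shut.

Emit:
{"method": "move_arm", "body": {"moves": [[0.014,-0.012,0,0.115,0.1],[0.029,-0.024,0,0.23,0.1],[0.043,-0.035,0,0.345,0.1],[0.057,-0.047,0,0.46,0.1],[0.0713,-0.0586,0,0.575,0.1]]}}

```text
t: 24.93
eef_pos: [478.2, 304.6, 164.7]
ee_rot: [-180.0, 0.3, 26.2]
wrist_force: [0.1, -0.1, -0.4]
gripper_width: 0.449
gripper_force: 0.0
```

Emit:
{"method": "move_arm", "body": {"moves": [[0,0,0,0.115,0.1],[0,0,0,0.233,0.1],[0,0,0,0.233,0.1],[0,0,0.02,0.233,0.1],[0,0,0.04,0.233,0.1]]}}

```text
t: 25.35
eef_pos: [480.0, 304.3, 126.4]
ee_rot: [-180.0, -0.0, 13.5]
wrist_force: [0.1, 0.1, -1.2]
gripper_width: 0.449
gripper_force: 0.0
```

Emit:
{"method": "move_arm", "body": {"moves": [[0.0025,0,0.015,0,0.1],[0.0025,0,0.03,0,0.1],[0.0025,0,0.045,0,0.1],[0.0025,0,0.051,0,0.1],[0.0025,0,0.051,0,0.1]]}}

```text
t: 25.77
eef_pos: [480.2, 303.9, 73.4]
ee_rot: [180.0, 0.3, 13.3]
wrist_force: [-1.1, 1.0, 0.2]
gripper_width: 0.45
gripper_force: 0.0
```

Emit:
{"method": "move_arm", "body": {"moves": [[0,0,0,0,1],[0,0,0,0,1],[0,0,0,0,1],[0,0,0,0,1],[0,0,0,0,1]], "newtons": 12}}

```text
t: 26.18
eef_pos: [482.6, 305.4, 77.3]
ee_rot: [-180.0, -0.1, 13.2]
wrist_force: [-1.1, 2.0, 3.6]
gripper_width: 0.173
gripper_force: 12.0
```

Run:
```python
from h import *
a=np.radians(148-np.arange(0,16)*6.1); p=55.3*np.c_[np.cos(a),np.sin(a)]
for k in(0,5,10): print((tool(p[k+1:k+6]-p[k],13.2)/1000).round(4).tolist())
```

```text
[[0.0044, -0.0039], [0.0092, -0.0073], [0.0143, -0.0103], [0.0197, -0.0126], [0.0253, -0.0143]]
[[0.0058, -0.0011], [0.0116, -0.0017], [0.0175, -0.0016], [0.0234, -0.0009], [0.0291, 0.0005]]
[[0.0056, 0.0019], [0.0109, 0.0045], [0.0159, 0.0075], [0.0206, 0.0111], [0.0248, 0.0152]]
```

Emit:
{"method": "move_arm", "body": {"moves": [[0.0044,-0.0039,0,0,1],[0.0092,-0.0073,0,0,1],[0.0143,-0.0103,0,0,1],[0.0197,-0.0126,0,0,1],[0.0253,-0.0143,0,0,1]]}}

```text
t: 26.6
eef_pos: [504.2, 324.7, 76.7]
ee_rot: [180.0, 0.0, 13.2]
wrist_force: [-0.9, -5.7, 4.6]
gripper_width: 0.177
gripper_force: 12.0
```

Emit:
{"method": "move_arm", "body": {"moves": [[0.0058,-0.0011,0,0,1],[0.0116,-0.0017,0,0,1],[0.0175,-0.0016,0,0,1],[0.0234,-0.0009,0,0,1],[0.0291,0.0005,0,0,1]]}}

```text
t: 27.02
eef_pos: [532.2, 331.4, 76.3]
ee_rot: [-180.0, 0.0, 13.2]
wrist_force: [-3.1, 0.5, 3.6]
gripper_width: 0.174
gripper_force: 12.0
```

Emit:
{"method": "move_arm", "body": {"moves": [[0.0056,0.0019,0,0,1],[0.0109,0.0045,0,0,1],[0.0159,0.0075,0,0,1],[0.0206,0.0111,0,0,1],[0.0248,0.0152,0,0,1]]}}

```text
t: 27.43
eef_pos: [561.6, 325.4, 76.7]
ee_rot: [-179.7, -0.4, 13.2]
wrist_force: [5.0, 16.7, -5.4]
gripper_width: 0.176
gripper_force: 12.0
```

Emit:
{"method": "move_arm", "body": {"moves": [[0,0,0,0,1],[0,0,0,0,1]]}}

```text
t: 27.6
eef_pos: [562.5, 325.0, 76.8]
ee_rot: [-179.7, -0.5, 13.2]
wrist_force: [6.8, 14.3, -5.8]
gripper_width: 0.175
gripper_force: 12.0
```

Emit:
{"method": "move_arm", "body": {"moves": [[0.001,0.0005,0,0,1],[0.002,0.0009,0,0,1],[0.003,0.0014,0,0,1],[0.0039,0.0018,0,0,1],[0.0039,0.0018,0,0,1]]}}

```text
t: 28.02
eef_pos: [563.9, 324.6, 76.5]
ee_rot: [-179.7, -0.1, 13.2]
wrist_force: [-2.7, 12.7, -0.1]
gripper_width: 0.175
gripper_force: 12.0
```

Tangential resistance has risen to about 9 N with little travel, so the lever is at its stop. I'll release, retreat and check.

Emit:
{"method": "move_arm", "body": {"moves": [[0,0,0,0,0.4],[0,0,0,0,0.1],[0,0,0,0,0.1],[0,0,0,0,0.1]]}}

```text
t: 28.35
eef_pos: [564.2, 320.5, 76.1]
ee_rot: [180.0, -0.0, 13.2]
wrist_force: [-0.4, 0.3, 0.2]
gripper_width: 0.444
gripper_force: 0.0
```

Emit:
{"method": "move_arm", "body": {"moves": [[0,0,-0.03,0,0.1],[0,0,-0.07,0,0.1],[0,0,-0.11,0,0.1],[0,0,-0.15,0,0.1],[0,0,-0.19,0,0.1]]}}

```text
t: 28.77
eef_pos: [563.9, 320.3, 268.2]
ee_rot: [180.0, -0.0, 13.2]
wrist_force: [1.2, -0.9, -0.9]
gripper_width: 0.451
gripper_force: 0.0
```

Emit:
{"method": "move_arm", "body": {"moves": [[0.01,-0.038,0,0,0.1],[0.02,-0.076,0,0,0.1],[0.03,-0.114,0,0,0.1],[0.04,-0.152,0,0,0.1],[0.05,-0.19,0,0,0.1]]}}

```text
t: 29.18
eef_pos: [569.3, 518.5, 266.5]
ee_rot: [180.0, -0.0, 13.2]
wrist_force: [1.4, -0.1, 0.2]
gripper_width: 0.452
gripper_force: 0.0
```

Run:
```python
from h import *
S=cap('scene');T=cap('top')
for n,c in(('S',S),('T',T)):
  for ce,st,m in blobs(c,*RED):
    if 190<ce[0]<245 and 185<ce[1]<245: print(n,ce.round(2),st)
  for ce,st,m in blobs(c,*YEL):
    if 190<ce[0]<260 and 185<ce[1]<245: 
        print(n,'yel',ce.round(2),st)
        if n=='T': 
            ys,xs=np.nonzero(m); print(cv2.minAreaRect(plane(T,np.c_[xs,ys],68).astype(np.float32)))
        
for b in blobs(T,*RED):
    if 190<b[0][0]<225 and b[0][1]<235: print(plane(T,b[0],100))
g=cv2.cvtColor(T['pixels'],cv2.COLOR_RGB2HSV)
w=((g[...,2]>195)&(g[...,1]<40)); ys,xs=np.nonzero(w[205:250,225:275]); p=plane(T,np.c_[xs+225,ys+205],56)
# points in nest frame; block top should span +-35 x +-22 at z=56
th=np.radians(59.5); q=(p-[493.9,214.3])@np.array([[np.cos(th),-np.sin(th)],[np.sin(th),np.cos(th)]])
k=(abs(q[:,0])<37)&(abs(q[:,1])<26); print(np.percentile(q[k],[2,98],axis=0).round(1))
print(cv2.minAreaRect(p[k].astype(np.float32)))
```

```text
S [213.98 200.33] [212 195   5  13  45]
S yel [237.38 206.55] [218 204  36   6 137]
T [204.11 200.  ] [202 197   6   7  28]
T yel [225.04 213.67] [207 202  35  24 219]
((528.5543212890625, 274.60498046875), (98.89191436767578, 25.497488021850586), 63.14698028564453)
[[556.99676611 323.06503491]]
[[-32.6 -25.5]
 [ 34.3  20.6]]
((494.8351135253906, 213.85057067871094), (71.55372619628906, 49.84453201293945), 59.9188232421875)
```

The knob is at (557,323), about 60° from the pivot, which is shut within measurement. To be certain, I'll give it a gentle sideways nudge with closed fingers against the stop.

Emit:
{"method": "move_arm", "body": {"moves": [[-0.0151,0.0335,0,0.12,1],[-0.0302,0.067,0,0.24,1],[-0.0453,0.1005,0,0.36,1],[-0.0604,0.134,0,0.48,1],[-0.0755,0.1675,0,0.6,1]]}}

```text
t: 29.7
eef_pos: [533.5, 334.5, 266.1]
ee_rot: [180.0, -0.0, -21.5]
wrist_force: [0.4, -0.1, 0.3]
gripper_width: 0.093
gripper_force: 0.0
```

Emit:
{"method": "move_arm", "body": {"moves": [[0,0,0,0.08,1],[0,0,0,0.154,1],[0,0,0,0.154,1]]}}

```text
t: 29.95
eef_pos: [534.3, 335.2, 266.8]
ee_rot: [-180.0, -0.0, -30.2]
wrist_force: [0.5, 1.0, -0.0]
gripper_width: 0.006
gripper_force: 0.0
```

Emit:
{"method": "move_arm", "body": {"moves": [[-0.002,0,0.04,0,1],[-0.002,0,0.08,0,1],[-0.002,0,0.12,0,1],[-0.002,0,0.16,0,1],[-0.002,0,0.185,0,1]]}}

```text
t: 30.37
eef_pos: [530.0, 336.7, 76.9]
ee_rot: [179.8, 0.2, -29.8]
wrist_force: [-0.9, -0.1, -0.9]
gripper_width: 0.005
gripper_force: 0.0
```

Emit:
{"method": "move_arm", "body": {"moves": [[0,0,0.003,0,1],[0.003,0,0.003,0,1],[0.006,0,0.003,0,1],[0.009,0,0.003,0,1],[0.011,0,0.003,0,1]]}}

```text
t: 30.78
eef_pos: [544.0, 332.8, 81.3]
ee_rot: [-179.8, -0.2, -30.0]
wrist_force: [-0.0, -0.2, 1.0]
gripper_width: 0.006
gripper_force: 0.4
```

Emit:
{"method": "move_arm", "body": {"moves": [[0.001,0,0,0,1],[0.002,0,0,0,1],[0.003,0,0,0,1],[0.004,0,0,0,1],[0.004,0,0,0,1]]}}

```text
t: 31.2
eef_pos: [544.0, 332.1, 79.7]
ee_rot: [-179.9, 0.1, -29.9]
wrist_force: [-7.6, 5.9, 7.8]
gripper_width: 0.009
gripper_force: 4.9
```

It pushes about 10 N with no travel, so the lever is hard against its stop. I'll back off and retreat.

Emit:
{"method": "move_arm", "body": {"moves": [[-0.006,0,0,0,1],[-0.016,0,0,0,1],[-0.025,0,-0.01,0,1],[-0.025,0,-0.05,0,1],[-0.025,0,-0.09,0,1]]}}

```text
t: 31.62
eef_pos: [520.6, 342.6, 167.3]
ee_rot: [179.7, 0.2, -29.9]
wrist_force: [1.5, 0.3, 1.0]
gripper_width: 0.009
gripper_force: 0.0
```

Emit:
{"method": "move_arm", "body": {"moves": [[0,0,-0.04,0,1],[0,-0.03,-0.06,0,1],[0,-0.07,-0.06,0,1],[0,-0.11,-0.06,0,1],[0,-0.15,-0.06,0,1]]}}

```text
t: 32.03
eef_pos: [598.8, 474.5, 230.8]
ee_rot: [-179.9, -0.1, -30.0]
wrist_force: [1.0, -0.1, 1.2]
gripper_width: 0.006
gripper_force: 0.0
```

Emit:
{"method": "move_arm", "body": {"moves": [[0,0,0,0,1],[0,0,0,0,1],[0,0,0,0,1]]}}

```text
t: 32.28
eef_pos: [597.6, 472.7, 228.0]
ee_rot: [179.9, 0.0, -29.9]
wrist_force: [0.8, -0.9, -0.4]
gripper_width: 0.006
gripper_force: 0.0
```

Run:
```python
from h import *
T=cap('top');s=monitor.state();print(s['eef_pos'],s['wrist_force'])
for b in blobs(T,*RED):
    if 190<b[0][0]<225 and b[0][1]<235: print(b[0],plane(T,b[0],100))
print(job.sign_off())
```

```text
[597.76770652 472.32282915 228.90930307] [ 0.15274323 -0.49124983  0.71992578]
[204.06896552 200.10344828] [[556.73176306 323.155967  ]]
the job is handed in; nothing more can be done
None
```

The job is handed in at about 32 s: the V-block sits groove up in the nest, released, with the lever swung shut against its stop; I viewed 11 pictures, one over the limit of 10.

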